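Seat a lens barrel in the sprung V-cradle and hold it pressed

TASK

Pick the lens barrel up from its low two-rail rest, lay it in the V of the spring-loaded checking fixture, centred along the V and lying on both sloping faces (either end first), and press it gently down until the V-cradle has sunk about half of its 14 mm travel; never push the cradle down to its stop. Finish while still holding the barrel pressed down like that: do not let go. Leave the other things on the bench where they are.

Things in the scene. Friction and masses are not known exactly. Their poses are not given: they have to be found in the camera images.
- barrel_center (a point): Centre of the loose black lens barrel (about 0.16 kg), a round bar 100 long; x is its long axis, level. Diameter 36, but the middle 40 of its length is a ribbed grip waist of diameter 32: grasp it there, across, from above. At the start it lies along the rest's x, its centre 26.6 above the bench. It can swivel a little in a grip.
- rest: Low grey rest, fixed to the bench, 116 long (its x), 28 wide (its y), with two 8 thick rails along x that carry the barrel and 14 high end tabs; origin at the centre of its underside on the bench. The fingers have free bench on both sides of it (the barrel overhangs it sideways).
- vee_seat (a point): Where the barrel's centre lies when fully seated and centred in the V; moves with the V-cradle, 74 above the bench when nothing presses. x runs along the V (as the barrel shall lie), y across, z up. Two V-plates stand from 24 to 40 either side of it along x, tops 3.5 below it; between them a 48 wide open gap for the fingers, its floor (the cradle plate) 32 below this point, sinking with it.
- cradle (a joint): How far the V-cradle is pressed down, in m: 0 = up, 0.014 = on its stop. Its springs take about 3 N before it starts to sink and about 0.9 N more for each mm (9 N at half travel); the barrel's own weight does not sink it.
- flank_left: The sloping V faces (90 degree V, smooth ground steel) on the fixture's +y side, one on each 16 thick, 60 wide V-plate. Origin: centre of the fixture's underside while nothing presses; moves with the cradle.
- flank_right: The same on the -y side.
- fixture: Checking fixture, fixed to the bench: grey base 130 (x) by 96 (y), origin at the centre of its underside, x along the V. On it a table that floats up to 4 sideways along y (0.25 N per mm, centred at rest), so that the V follows a slightly off-centre barrel, and on that the sprung cradle plate, 108 by 76, with the V-plates.
- barrel: The same lens barrel; its origin and axes are those of barrel_center.
- pin_gauge: plain steel pin gauge, 13 x 78 x 13, lying between the rest's place and the fixture's place, a bystander; origin at the centre of its underside.
- pin_cup: small steel cup of contact pins, 58 across, 43 high, standing at the far right, a bystander; origin at the centre of its underside.
- solvent_bottle: white pump bottle, 60 across, 136 high, standing to the left, a bystander; origin at the centre of its underside.
- qc_stamp: wooden-handled hand stamp, 26 x 34 x 64, standing to the left, a bystander; origin at the centre of its underside.
Not all that is in view belongs to the job. Of the things that look like the barrel, the larger one is meant.

How it is judged:
At the end, for the whole second after the job is handed in: Barrel along the V (0.06 rad), its centre within 8 mm of the seat lengthwise and 2.5 mm across and in height, bearing on the left and right V faces with over 1.5 N each; cradle 3.5 to 10.5 mm down; fingers on the barrel with over 2 N; barrel still (x of barrel_center in the frame of vee_seat between -0.008 and 0.008 m and y of barrel_center in the frame of vee_seat between -0.0025 and 0.0025 m and z of barrel_center in the frame of vee_seat between -0.0025 and 0.0025 m and angle between the x axis of barrel_center and the x axis of vee_seat, either way round below 0.06 rad and value of joint cradle between 0.0035 and 0.0105 m and contact force between barrel and flank_left above 1.5 N and contact force between barrel and flank_right above 1.5 N and contact force between the fingers and barrel above 2 N and linear speed of barrel below 0.02 m/s); the arm keeps its last pose, push and grip.
It fails at once if the cradle is pushed down to its stop (13.3 mm or more) (value of joint cradle above 0.0133 m).
It fails at once if a bystander (pin gauge, cup, bottle, stamp) is moved more than 30 mm (distance of any of pin_gauge, pin_cup, solvent_bottle, qc_stamp from where it was at the start of the episode above 0.03 m).
It also fails if it takes over 42 s, if anything falls off the work surface, if the arm or the gripper's body presses on something with over 40 N, if the wrist force passes 120 N, or if a joint passes its speed limit or range.

ROBOT

A 7-joint arm with a two-finger parallel gripper is mounted at the origin on the work surface; the furniture and walls round the work are solid. World frame = base frame: x ahead of the robot, y to its left, z up, the work surface at z = 0. Lengths are in m, angles in rad, forces in N, time in s.
With the tool pointing down it reaches from about 0.425 to 0.875 m from the base axis. Payload 9.9 kg.
Tool frame: the origin (TCP) lies on the mounting face of the last link; the fingertips stand 173 mm ahead of it and the grasp point (between the pads) lies 155 mm ahead of it; z points along the fingers, y is the line along which they close (so a half turn about z gives the same grasp; the last joint's range is limited). The gripper opens to 85 mm and grips with 20 to 120 N. Pads are 22 mm wide; open, the fingers measure 114 mm over their backs; the gripper's body (76 mm by 85 mm) begins 54 mm behind the grasp point. The pads swing forward as they close: fully open they stand 13 mm farther back than shut.
Start: joints at [-1.351, 0.576, 0.025, 1.437, -0.015, 1.129, -0.057], TCP at [0.202, 0.644, 0.405] pointing down, gripper open.
Joint ranges: [-2.76, 2.76], [-0.34, 2.15], [-1.52, 1.57], [0.19, 2.46], [-1.09, 4.23], [0.17, 1.99], [-2.82, 2.82]. Speed limits (rad/s): [2.22, 2.22, 3.01, 3.01, 3.14, 3.14, 3.14].

INTERFACE

Orientations are given as a 3x3 rotation matrix whose columns are the frame's x, y, z axes.
In Python, from bench import ctrl, optics, job, models gives the robot as it stands. The module is installed in compiled form; this text tells all that it offers.
- The arm moves only by the tool carry_out, never from a script. Its argument "steps" is a list of rows, each a list of 7 numbers: the shift along the world's x, y, z in m, then the turn, a rotation vector about the world's x, y, z in degrees, then the opening, from 0 (shut) to 1 (fully open). A call has exactly 10 rows; each row is the pose to reach, as a shift and turn from the pose commanded when the call began; what a row does not reach only later rows make up. A row lasts 1/12 s, in which the tool goes at most 41.7 mm and 7.16 degrees, less where a joint would pass 70% of its speed; a pose out of reach is approached as far as the arm can. A call with a gripper value outside its range is refused whole. The fingers move at their own pace and stop on an object; "grip_force" is the grip in N (left out, the last holds). Time passes only in rows, so rows that repeat a pose let the fingers close, or fill a call up. It gives the time, the measured TCP pose, the force, the opening and the grip force at its end, in the units of the state.
- ctrl.sense(): the state, without advancing time (a new reading comes with each control period).
- optics.read_camera(name): name is "side" or "top" or "wrist"; returns the picture (400x640x3 uint8, red, green, blue); there is no depth.
- optics.camera_model(name): a dict with "fovy" (degrees; the focal length in pixels is half the picture's height over the tangent of half this angle, whatever the lens; pixels are square), "cx", "cy" (the principal point, pixels), "k1" (the pictures are not rectified: a ray, as slopes to the right and down, at radius r is drawn at 1 + k1 r^2 times it, then the intrinsics apply), "rvec" (rotation vector, rad) and "tvec" (3), from world to camera coordinates, as OpenCV has them; the wrist camera has in their place "hand_eye" (4x4, takes a point from camera to tool coordinates, whose origin is the TCP and whose axes are the flange's). Camera axes: x right, y down, z forward; pixel columns grow to the right and rows downward; lengths in m; the calibration is good to about 2 mm. A picture is of the moment at which its call begins: read the wrist's pose just before it. camera_model takes no time and is no camera call.
- job.finish_job(): hands the job in; it is judged then, once.
Trained networks look in the newest picture that a camera, given by its name, has taken for a name from the list of things; names that differ only in an ending like _2 or _b are one class to them, and where a whole thing is asked for, a point or a joint stands for the part that bears it (a point fixed in the world has none). Each returns a list of dicts, best first, with "p" (0 to 1); they miss things now and then, are a little off and sometimes report something else, mostly with a low value. They report only what shows in the picture. A call takes as long as a camera call. They do not tell look-alikes from the thing itself.
- models.outline_of(name, camera): "region" (400x640 bool, what is visible of it).
- models.spot_point(name, camera): "point" ([x, y, z] in m, in world coordinates, good to about 4 mm: a listed point, or the origin of a listed thing).
The state is a dict: "time": time; "q": joint angles; "joint_velocities": joint speeds; "joint_torque": joint torques, N m; "position": TCP position; "orientation": TCP orientation; "wrist_force": force on the tool from outside, world axes, zero at the start; "wrist_torque": the same for the moment, N m; "width": finger opening in m; "grasp_force": force on a finger pad.
Only numpy, scipy, OpenCV 4.12 (cv2) and the standard library are available. Lean on these libraries where they do the work, as an engineer would, in place of code of your own. Each camera call takes 0.05 s, during which the arm holds its last target. There are 200 camera calls.

## Working session

There is one attempt and no reset: what is moved stays moved. The work goes in short steps, Python scripts to look and compute and a tool call to move; the robot and the scene stay as the last step left them, time stands still between calls to the robot, and variables do not carry over. Pictures are saved under pics/ and viewed, at most 10 in all, crops included, and the job is handed in when it is done.

Besides the shell and the picture viewer there is one more tool, called after ">>>" as name(argument=value, ...) on one line, values as JSON. carry_out: Moves the arm, as the interface text tells. Its arguments: {"type":"object","properties":{"steps":{"type":"array"},"grip_force":{"type":"number"}},"required":["steps"]}

```bash
mkdir -p pics
cat > h.py <<'E'
import numpy as np, cv2
from bench import ctrl, optics, job, models
def cam(n):
    m=optics.camera_model(n); f=200/np.tan(np.radians(m['fovy'])/2)
    if 'hand_eye' in m:
        s=ctrl.sense(); T=np.eye(4); T[:3,:3]=np.array(s['orientation']).reshape(3,3); T[:3,3]=s['position']
        T=T@np.array(m['hand_eye']); R=T[:3,:3].T; t=-R@T[:3,3]
    else:
        R=cv2.Rodrigues(np.array(m['rvec'],float))[0]; t=np.array(m['tvec'],float).ravel()
    K=np.array([[f,0,m['cx']],[0,f,m['cy']],[0,0,1]]); return K,np.array([m['k1'],0,0,0.]),R,t
def proj(n,P,c=None):
    K,d,R,t=c or cam(n); return cv2.projectPoints(np.array(P,float).reshape(-1,1,3),cv2.Rodrigues(R)[0],t,K,d)[0].reshape(-1,2)
def on_z(n,px,z,c=None):
    K,d,R,t=c or cam(n); u=cv2.undistortPoints(np.array(px,float).reshape(-1,1,2),K,d).reshape(-1,2)
    r=np.c_[u,np.ones(len(u))]@R; o=-R.T@t; return o+r*((z-o[2])/r[:,2])[:,None]
def save(n,name): 
    im=optics.read_camera(n); cv2.imwrite('pics/'+name,im[...,::-1]); return im
E
python3 - <<'E'
from h import *
for n in ['top','side']:
    save(n,n+'0.png')
    for k in ['barrel_center','rest','vee_seat','fixture','pin_gauge','pin_cup','solvent_bottle','qc_stamp']:
        r=models.spot_point(k,n); print(n,k,[(np.round(x['point'],3).tolist(),round(x['p'],2),proj(n,x['point'])[0].round().tolist()) for x in r[:3]])
print(ctrl.sense()['position'],ctrl.sense()['orientation'],ctrl.sense()['time'])
a=cv2.imread('pics/top0.png');b=cv2.imread('pics/side0.png');cv2.imwrite('pics/both.png',cv2.resize(np.vstack([a,b]),(480*1,600)))
E
```

```text
top barrel_center [([0.465, 0.214, 0.028], 0.93, [275.0, 191.0]), ([0.381, 0.101, 0.016], 0.73, [313.0, 219.0])]
top rest []
top vee_seat [([0.459, -0.101, 0.073], 0.64, [381.0, 190.0])]
top fixture [([0.457, -0.103, 0.0], 0.69, [379.0, 194.0]), ([0.461, -0.104, -0.001], 0.6, [379.0, 193.0]), ([0.51, 0.437, -0.004], 0.5, [206.0, 178.0])]
top pin_gauge [([0.46, 0.031, -0.003], 0.45, [335.0, 193.0])]
top pin_cup [([0.514, -0.32, -0.002], 0.59, [448.0, 175.0]), ([0.461, 0.031, -0.003], 0.47, [335.0, 193.0])]
top solvent_bottle [([0.509, 0.434, -0.002], 0.79, [206.0, 178.0])]
top qc_stamp [([0.427, 0.395, 0.001], 0.4, [218.0, 204.0])]
side barrel_center [([0.385, 0.101, 0.014], 0.78, [345.0, 217.0]), ([0.461, 0.212, 0.027], 0.67, [316.0, 238.0])]
side rest [([0.46, 0.212, 0.005], 0.67, [316.0, 244.0]), ([0.459, -0.1, 0.071], 0.57, [326.0, 163.0])]
side vee_seat [([0.461, -0.103, 0.072], 0.76, [326.0, 162.0])]
side fixture [([0.458, -0.101, 0.001], 0.68, [326.0, 180.0])]
side pin_gauge [([0.463, 0.033, -0.001], 0.64, [321.0, 205.0])]
side pin_cup [([0.518, -0.322, -0.001], 0.55, [315.0, 147.0]), ([0.452, -0.106, 0.002], 0.46, [328.0, 179.0])]
side solvent_bottle [([0.51, 0.436, 0.004], 0.97, [285.0, 310.0])]
side qc_stamp [([0.431, 0.393, 0.001], 0.66, [321.0, 299.0]), ([0.464, 0.033, -0.002], 0.35, [320.0, 205.0])]
[0.20191719 0.64410011 0.40469964] [[-9.54209482e-01  2.99139204e-01 -3.07427323e-05]
 [ 2.99139204e-01  9.54209483e-01  1.19263049e-06]
 [ 2.96917692e-05 -8.05833715e-06 -1.00000000e+00]] 0.9
```

Run:
```python
import cv2
a=cv2.imread('pics/top0.png')[140:252,250:430];b=cv2.imread('pics/side0.png')[130:280,220:420]
cv2.imwrite('pics/top_c.png',cv2.resize(a,None,fx=4.4,fy=4.4,interpolation=cv2.INTER_CUBIC))
cv2.imwrite('pics/side_c.png',cv2.resize(b,(800,600),interpolation=cv2.INTER_CUBIC))
```

```text
(no output)
```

View pics/top_c.png

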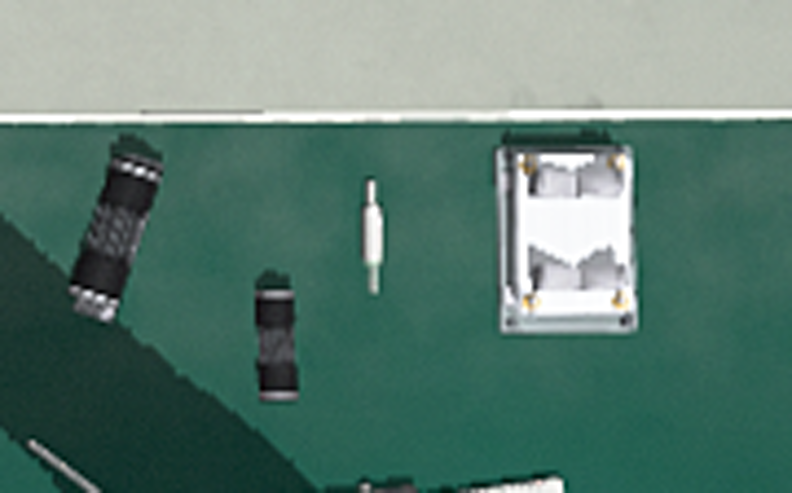

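View pics/side_c.png

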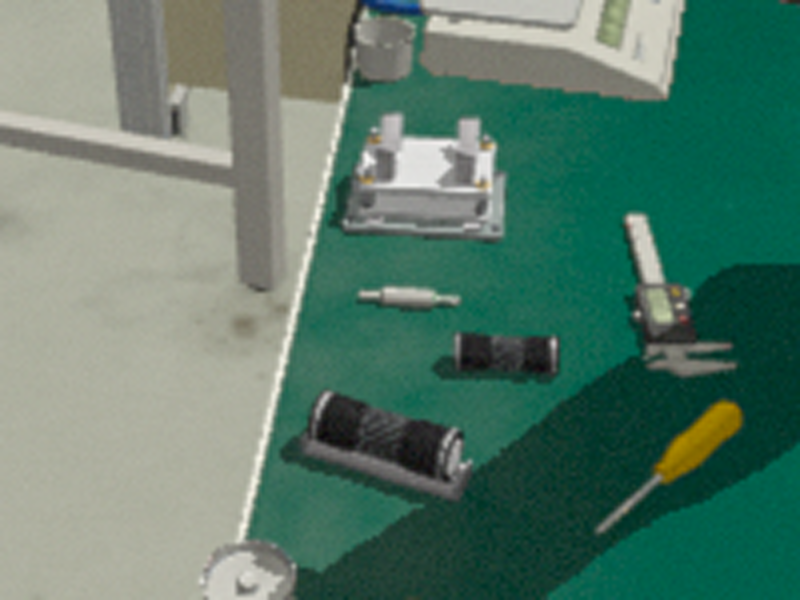

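```bash
cat >> h.py <<'E'
def axis(n,k,z,near=None):
    c=cam(n)
    for r in models.outline_of(k,n)[:3]:
        ys,xs=np.nonzero(r['region']); P=on_z(n,np.c_[xs,ys],z,c)[:,:2].astype(np.float32)
        m=P.mean(0); w,v=np.linalg.eigh(np.cov((P-m).T)); d=v[:,1]*np.sign(v[0,1])
        rc=cv2.minAreaRect(P*1000)
        print(n,k,round(r['p'],2),'mean',m.round(4),'yaw',np.degrees(np.arctan2(d[1],d[0])).round(2),'sd',(np.sqrt(w)*1e3).round(1),'rect',np.round(rc[0],1),np.round(rc[1],1),round(rc[2],1))
E
python3 - <<'E'
from h import *
for n in ['top','side']:
    optics.read_camera(n); axis(n,'barrel',0.027); axis(n,'vee_seat',0.065); axis(n,'fixture',0.0)
E
```

```text
top barrel 0.62 mean [0.3837 0.1005] yaw 1.44 sd [ 8.  22.5] rect [383.6 101.3] [27.2 75.4] 89.9
top vee_seat 0.78 mean [ 0.4559 -0.0982] yaw 4.49 sd [20.9 29.4] rect [455.9 -97.9] [101.7  74.3] 1.0
top vee_seat 0.3 mean [ 0.4575 -0.0836] yaw 1.95 sd [ 8.2 32.1] rect [457.4 -83.6] [80.6 27. ] 1.6
top fixture 0.86 mean [ 0.458  -0.1025] yaw 2.46 sd [28.  37.5] rect [ 458.8 -102.8] [ 96.5 128.2] 89.7
side barrel 0.86 mean [0.461  0.2132] yaw -20.96 sd [13.6 31.4] rect [462.3 211.9] [ 50.4 110.9] 72.3
side barrel 0.69 mean [0.383  0.1187] yaw 3.96 sd [12. 22.] rect [383.1 118.4] [74.9 41.6] 2.6
side barrel 0.54 mean [ 0.4576 -0.1234] yaw -46.35 sd [31.3 31.6] rect [ 458.7 -134.6] [125.8 109.7] 89.2
side vee_seat 0.77 mean [ 0.4546 -0.0637] yaw -28.43 sd [28. 30.] rect [455.9 -74.5] [100.3 114.5] 2.5
side fixture 0.72 mean [ 0.4591 -0.1292] yaw -86.84 sd [36.5 47.4] rect [ 459.6 -145.3] [130.7 182.9] 1.3
```

>>> carry_out(steps=[[0.02,-0.034,0,0,0,0,1],[0.04,-0.068,0,0,0,0,1],[0.06,-0.102,0,0,0,0,1],[0.08,-0.136,0,0,0,0,1],[0.1,-0.17,0,0,0,0,1],[0.12,-0.204,0,0,0,0,1],[0.14,-0.238,0,0,0,0,1],[0.16,-0.272,0,0,0,0,1],[0.18,-0.306,0,0,0,0,1],[0.2,-0.34,0,0,0,0,1]])

```text
time: 2.13
position: [0.4025, 0.3023, 0.405]
orientation: [[-0.954, 0.299, 0.001], [0.299, 0.954, 0.001], [-0.0, 0.001, -1.0]]
wrist_force: [1.3, 0.7, 0.4]
width: 0.0853
grasp_force: 0.0
```

>>> carry_out(steps=[[0.015,-0.022,-0.01,0,0,0,1],[0.03,-0.045,-0.02,0,0,0,1],[0.045,-0.067,-0.03,0,0,0,1],[0.06,-0.09,-0.045,0,0,0,1],[0.06,-0.09,-0.045,0,0,0,1],[0.06,-0.09,-0.045,0,0,0,1],[0.06,-0.09,-0.045,0,0,0,1],[0.06,-0.09,-0.045,0,0,0,1],[0.06,-0.09,-0.045,0,0,0,1],[0.06,-0.09,-0.045,0,0,0,1]])

```text
time: 2.97
position: [0.4616, 0.215, 0.3601]
orientation: [[-0.955, 0.298, 0.001], [0.298, 0.955, 0.001], [-0.0, 0.001, -1.0]]
wrist_force: [-0.1, 0.3, -0.7]
width: 0.0849
grasp_force: 0.0
```

Run:
```python
from h import *
im=save('wrist','w1.png'); axis('wrist','barrel',0.035)
for k in ['barrel_center','rest']: print(k,[(np.round(x['point'],4),round(x['p'],2),proj('wrist',x['point'])[0].round()) for x in models.spot_point(k,'wrist')[:3]])
print(ctrl.sense()['position'],optics.camera_model('wrist'))
```

```text
wrist barrel 0.9 mean [0.4591 0.2117] yaw -17.89 sd [ 9.9 30.6] rect [461.6 211. ] [ 36.5 105.1] 72.1
wrist barrel 0.73 mean [0.3825 0.1087] yaw 2.25 sd [ 7.7 21.6] rect [383.5 108.7] [74.7 28.7] 1.6
barrel_center [(array([0.3847, 0.1022, 0.0142]), 0.88, array([196., 142.])), (array([0.4614, 0.207 , 0.0264]), 0.87, array([312., 183.]))]
rest [(array([ 0.5099,  0.4384, -0.0033]), 0.6, array([520., 157.]))]
[0.46178251 0.21441929 0.35982252] {'fovy': 68.59794840505134, 'cx': 318.7306919249386, 'cy': 196.5525679961997, 'k1': 0.004919802225739498, 'hand_eye': array([[-9.65787676e-04, -9.60587724e-01, -2.77975344e-01,
         7.05329210e-02],
       [ 9.99998535e-01, -5.34810125e-04, -1.62623855e-03,
         2.04375430e-04],
       [ 1.41348076e-03, -2.77976507e-01,  9.60586833e-01,
         3.03411059e-02],
       [ 0.00000000e+00,  0.00000000e+00,  0.00000000e+00,
         1.00000000e+00]])}
```

View pics/w1.png

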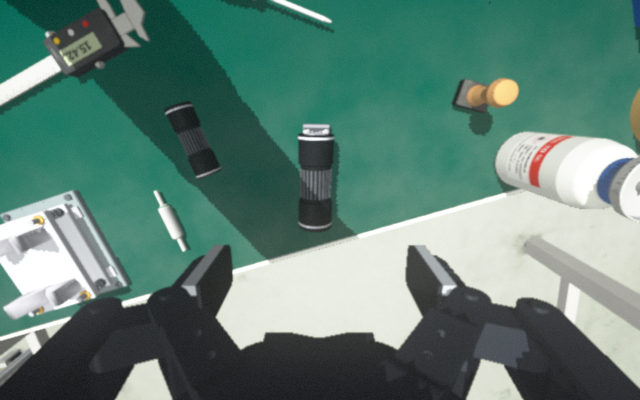

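>>> carry_out(steps=[[0,-0.001,-0.02,0,0,0,1],[0,-0.002,-0.04,0,0,0,1],[0,-0.003,-0.06,0,0,0,1],[0,-0.003,-0.08,0,0,0,1],[0,-0.003,-0.1,0,0,0,1],[0,-0.003,-0.1,0,0,0,1],[0,-0.003,-0.1,0,0,0,1],[0,-0.003,-0.1,0,0,0,1],[0,-0.003,-0.1,0,0,0,1],[0,-0.003,-0.1,0,0,0,1]])

```text
time: 4.0
position: [0.4622, 0.2113, 0.2608]
orientation: [[-0.954, 0.299, 0.002], [0.299, 0.954, 0.001], [-0.001, 0.001, -1.0]]
wrist_force: [-0.2, 0.4, -0.3]
width: 0.0853
grasp_force: 0.0
```

Run:
```python
from h import *
s=ctrl.sense(); im=save('wrist','w2.png'); axis('wrist','barrel',0.035)
for k in ['barrel_center','rest']: print(k,[(np.round(x['point'],4),round(x['p'],2),proj('wrist',x['point'])[0].round()) for x in models.spot_point(k,'wrist')[:3]])
R=np.array(s['orientation']);p=np.array(s['position']);print(p,s['width'])
# edge-profile in tool coordinates: rectify onto plane z=.0266 in the tool frame
for z in (.0266,):
    c=cam('wrist'); g=[[p+R@np.array([x,y,0]) for y in np.arange(-.05,.05,.00025)] for x in np.arange(-.08,.08,.0004)]
    P=np.array(g).reshape(-1,3);P[:,2]=z
    q=proj('wrist',P,c).reshape(400,400,2).astype(np.float32)
    cv2.imwrite('pics/w2r.png',cv2.resize(cv2.remap(im[...,::-1].copy(),q[...,0],q[...,1],cv2.INTER_LINEAR),(400,640))[:600])
```

```text
wrist barrel 0.94 mean [0.3819 0.1128] yaw 2.52 sd [ 8.  20.9] rect [383.5 112.9] [72.5 29.1] 2.2
wrist barrel 0.85 mean [0.4581 0.212 ] yaw -18.01 sd [ 9.5 30.8] rect [462.3 210.7] [ 34.6 106.9] 71.8
barrel_center [(array([0.3839, 0.1033, 0.0139]), 0.86, array([146., 152.])), (array([0.4616, 0.2077, 0.0276]), 0.71, array([314., 213.]))]
rest []
[0.46224402 0.2112842  0.26082879] 0.08531801515601345
```

View pics/w2r.png

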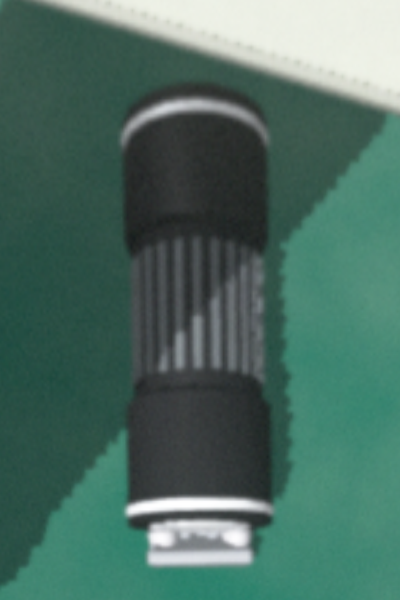

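>>> carry_out(steps=[[0,0,-0.02,0,0,0,1],[0,0,-0.04,0,0,0,1],[0,0,-0.06,0,0,0,1],[0,0,-0.075,0,0,0,1],[0,0,-0.081,0,0,0,1],[0,0,-0.081,0,0,0,0.7],[0,0,-0.081,0,0,0,0.5],[0,0,-0.081,0,0,0,0.3],[0,0,-0.081,0,0,0,0.2],[0,0,-0.081,0,0,0,0.1]], grip_force=40)

```text
time: 5.03
position: [0.4622, 0.2111, 0.1797]
orientation: [[-0.954, 0.299, 0.001], [0.299, 0.954, 0.001], [-0.001, 0.001, -1.0]]
wrist_force: [-1.5, -0.2, 7.5]
width: 0.0314
grasp_force: 38.8
```

>>> carry_out(steps=[[0,0,0,0,0,0,0],[0,0,0,0,0,0,0],[0,0,0,0,0,0,0],[0,0,0,0,0,0,0],[0,0,0,0,0,0,0],[0,0,0,0,0,0,0],[0,0,0,0,0,0,0],[0,0,0,0,0,0,0],[0,0,0,0,0,0,0],[0,0,0,0,0,0,0]])

```text
time: 5.87
position: [0.4622, 0.2111, 0.1797]
orientation: [[-0.954, 0.3, 0.001], [0.3, 0.954, 0.001], [-0.001, 0.001, -1.0]]
wrist_force: [-1.5, -0.4, 5.4]
width: 0.0311
grasp_force: 38.9
```

>>> carry_out(steps=[[0,0,0.015,0,0,0,0],[0,0,0.035,0,0,0,0],[0,0,0.06,0,0,0,0],[0,0,0.09,0,0,0,0],[0,0,0.12,0,0,0,0],[0,-0.02,0.13,0,0,4,0],[0,-0.05,0.13,0,0,8,0],[0,-0.08,0.13,0,0,12,0],[0,-0.11,0.13,0,0,16,0],[0,-0.14,0.13,0,0,18,0]])

```text
time: 6.7
position: [0.4615, 0.0698, 0.3094]
orientation: [[-1.0, -0.015, 0.001], [-0.015, 1.0, 0.0], [-0.001, 0.0, -1.0]]
wrist_force: [0.9, -0.7, -1.5]
width: 0.0309
grasp_force: 40.1
```

Run:
```python
from h import *
s=ctrl.sense(); print(s['wrist_force'],s['wrist_torque'],s['position'],s['width'],s['grasp_force'])
im=save('wrist','w3.png')
for k in ['vee_seat','fixture','barrel_center','flank_left']: print(k,[(np.round(x['point'],4),round(x['p'],2),proj('wrist',x['point'])[0].round()) for x in models.spot_point(k,'wrist')[:3]])
```

```text
[ 0.9469036 -0.7060932 -1.4634597] [-0.00605672  0.02961886  0.01600505] [0.46151488 0.06978792 0.30937277] 0.030917778785004818 40.121798515319824
vee_seat [(array([ 0.4607, -0.1064,  0.0759]), 0.78, array([ 84., 210.]))]
fixture [(array([ 0.4642, -0.1017,  0.0059]), 0.7, array([142., 190.]))]
barrel_center [(array([0.4595, 0.0689, 0.1589]), 0.83, array([316., 266.])), (array([0.3849, 0.1046, 0.0146]), 0.66, array([359., 104.]))]
flank_left []
```

View pics/w3.png

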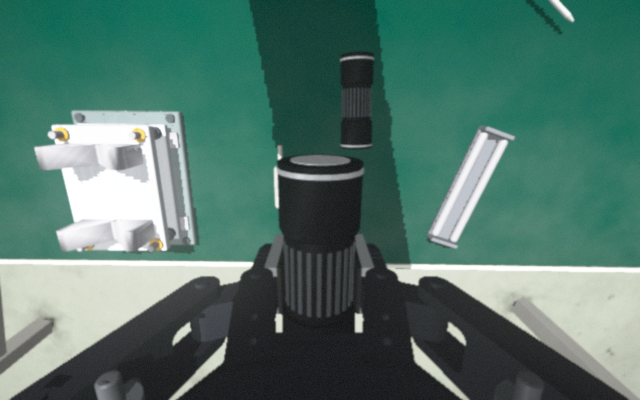

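Run:
```python
from h import *
s=ctrl.sense(); R=np.array(s['orientation']);p=np.array(s['position']);c=cam('wrist')
for z in (0.0,.01,):
    P=on_z('wrist',[(73,111),(184,113),(197,244)],z,c); print(z,P.round(4).tolist()); d=P[0]-P[1];e=P[2]-P[1]
    print(np.degrees(np.arctan2(-d[0],d[1]*-1)),'len',np.linalg.norm(d),np.degrees(np.arctan2(e[1],e[0])),np.linalg.norm(e))
for dx in (-.006,0,.006):
    print(dx,proj('wrist',[p+R@np.array(v) for v in [(.05+dx,0,.137),(.05+dx,0,.173),(.02+dx,0,.139),(.05+dx,.018,.155),(.05+dx,-.018,.155)]],c).round(1).tolist())
im=cv2.imread('pics/w3.png'); cv2.imwrite('pics/w3c.png',cv2.resize(np.hstack([im[80:330,20:220],im[80:330,240:400]]),None,fx=2.2,fy=2.2,interpolation=cv2.INTER_CUBIC))
```

```text
0.0 [[0.3931, -0.1529, 0.0], [0.3938, -0.0523, 0.0], [0.5245, -0.0545, 0.0]]
0.4096808910197514 len 0.1005267081799333 -0.9419699984667798 0.13072507633651653
0.01 [[0.393, -0.1448, 0.01], [0.3937, -0.0479, 0.01], [0.5198, -0.05, 0.01]]
0.409680891019786 len 0.09691952177060495 -0.9419699984667752 0.12603428592611668
-0.006 [[318.7, 185.4], [318.8, 167.8], [318.8, 255.4], [360.3, 175.4], [277.3, 175.4]]
0 [[318.7, 169.6], [318.8, 155.6], [318.8, 242.0], [360.9, 161.6], [276.7, 161.7]]
0.006 [[318.7, 153.3], [318.8, 143.1], [318.8, 228.1], [361.4, 147.5], [276.1, 147.6]]
```

View pics/w3c.png

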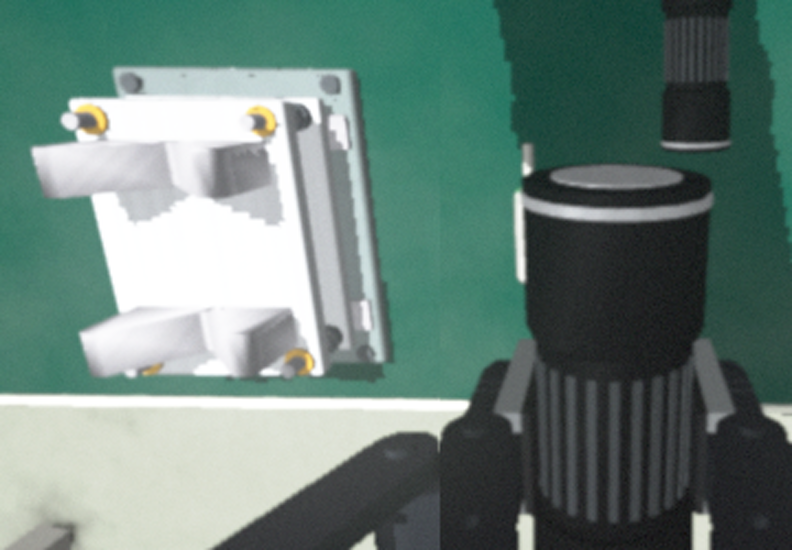

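>>> carry_out(steps=[[-0.001,-0.03,0,0,0,0,0],[-0.002,-0.06,0,0,0,0,0],[-0.003,-0.09,0,0,0,0,0],[-0.003,-0.12,0,0,0,0,0],[-0.003,-0.15,0,0,0,0,0],[-0.003,-0.172,0,0,0,0,0],[-0.003,-0.172,-0.015,0,0,0,0],[-0.003,-0.172,-0.03,0,0,0,0],[-0.003,-0.172,-0.045,0,0,0,0],[-0.003,-0.172,-0.045,0,0,0,0]])

```text
time: 7.78
position: [0.4588, -0.0995, 0.2618]
orientation: [[-1.0, -0.012, -0.003], [-0.012, 1.0, 0.001], [0.003, 0.001, -1.0]]
wrist_force: [-0.3, -0.2, -1.2]
width: 0.0308
grasp_force: 40.2
```

Run:
```python
from h import *
s=ctrl.sense(); print(s['wrist_force'],s['position'],s['orientation'])
a=save('wrist','w4.png'); 
for n in ['wrist','side','top']:
    im=save(n,n+'4.png')
    for k in ['vee_seat','fixture','barrel_center']: print(n,k,[(np.round(x['point'],4),round(x['p'],2),proj(n,x['point'])[0].round()) for x in models.spot_point(k,n)[:2]])
b=cv2.imread('pics/side4.png')[120:220,240:400]
cv2.imwrite('pics/m4.png',np.vstack([cv2.imread('pics/w4.png')[150:400],cv2.resize(b,(560,350),interpolation=cv2.INTER_CUBIC)[:, :].copy() if 0 else cv2.copyMakeBorder(cv2.resize(b,(560,350),interpolation=cv2.INTER_CUBIC),0,0,0,80,0)]))
```

```text
[-0.34959968 -0.18567994 -1.16899949] [ 0.45877854 -0.09946637  0.26178786] [[-9.99921067e-01 -1.21915253e-02 -3.03743019e-03]
 [-1.21943308e-02  9.99925235e-01  9.06849643e-04]
 [ 3.02614722e-03  9.43817492e-04 -9.99994976e-01]]
wrist vee_seat []
wrist fixture []
wrist barrel_center [(array([ 0.454 , -0.099 ,  0.1132]), 0.98, array([322., 259.])), (array([0.3824, 0.1022, 0.0172]), 0.76, array([609., 104.]))]
side vee_seat [(array([ 0.4619, -0.1031,  0.0698]), 0.58, array([325., 163.]))]
side fixture [(array([ 4.580e-01, -1.012e-01, -2.000e-04]), 0.66, array([326., 181.]))]
side barrel_center [(array([0.3839, 0.0999, 0.0145]), 0.8, array([346., 217.]))]
top vee_seat [(array([ 0.4287,  0.3987, -0.002 ]), 0.74, array([217., 204.])), (array([ 0.4581, -0.1047,  0.0772]), 0.58, array([383., 191.]))]
top fixture [(array([ 0.4548, -0.1028, -0.0011]), 0.58, array([378., 195.]))]
top barrel_center [(array([0.38  , 0.0993, 0.014 ]), 0.67, array([313., 219.])), (array([ 0.4597, -0.1009,  0.114 ]), 0.45, array([383., 189.]))]
```

View pics/m4.png

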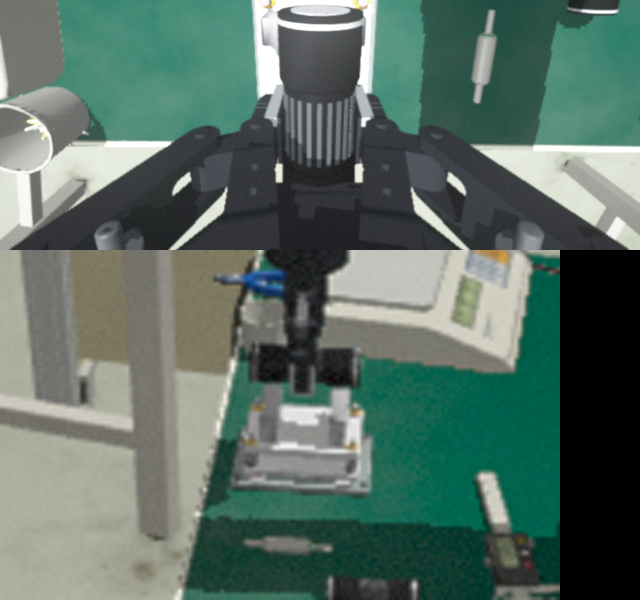

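>>> carry_out(steps=[[0,0,-0.005,0,0,0,0],[0,0,-0.01,0,0,0,0],[0,0,-0.015,0,0,0,0],[0,0,-0.02,0,0,0,0],[0,0,-0.025,0,0,0,0],[0,0,-0.028,0,0,0,0],[0,0,-0.028,0,0,0,0],[0,0,-0.028,0,0,0,0],[0,0,-0.028,0,0,0,0],[0,0,-0.028,0,0,0,0]])

```text
time: 9.27
position: [0.459, -0.101, 0.2359]
orientation: [[-1.0, -0.01, 0.0], [-0.01, 1.0, -0.0], [-0.0, -0.0, -1.0]]
wrist_force: [-0.4, -0.1, -1.8]
width: 0.0304
grasp_force: 40.2
```

Run:
```python
from h import *
s=ctrl.sense(); print(s['wrist_force'],s['wrist_torque'],s['position'])
im=save('wrist','w5.png')[80:280,200:440]
cv2.imwrite('pics/w5c.png',cv2.resize(im[...,::-1],None,fx=3,fy=3,interpolation=cv2.INTER_CUBIC))
```

```text
[-0.42456502 -0.13152974 -1.80499508] [ 0.00361302 -0.02847977 -0.01338257] [ 0.45899751 -0.10095328  0.23588679]
```

View pics/w5c.png

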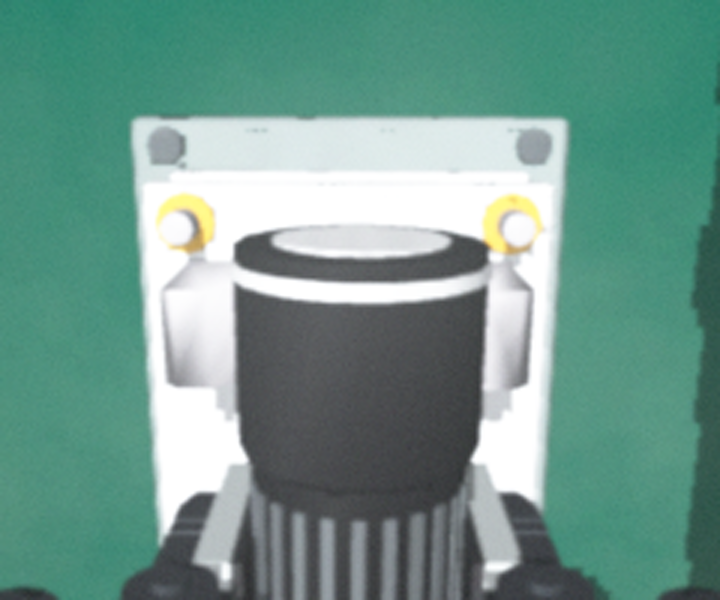

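Run:
```python
from h import *
c=cam('wrist'); f=lambda u,v:(200+u/3,80+v/3)
print(on_z('wrist',[f(200,263),f(515,266),f(163,315),f(531,315)],.0705,c).round(4))
for z in (0,.006,.01): print(z,on_z('wrist',[f(132,118),f(568,118)],z,c).round(4).tolist())
print(ctrl.sense()['position'])
```

```text
[[ 0.4139 -0.1257  0.0705]
 [ 0.4139 -0.0767  0.0705]
 [ 0.4222 -0.1319  0.0705]
 [ 0.4217 -0.0738  0.0705]]
0 [[0.394, -0.1524, 0.0], [0.3931, -0.0539, 0.0]]
0.006 [[0.3939, -0.1509, 0.006], [0.393, -0.0553, 0.006]]
0.01 [[0.3938, -0.1499, 0.01], [0.3929, -0.0562, 0.01]]
[ 0.45901045 -0.10091782  0.23591325]
```

>>> carry_out(steps=[[0,-0.001,0,0,0,0,0],[0,-0.002,0,0,0,0,0],[0,-0.002,-0.002,0,0,0,0],[0,-0.002,-0.004,0,0,0,0],[0,-0.002,-0.006,0,0,0,0],[0,-0.002,-0.006,0,0,0,0],[0,-0.002,-0.006,0,0,0,0],[0,-0.002,-0.006,0,0,0,0],[0,-0.002,-0.006,0,0,0,0],[0,-0.002,-0.006,0,0,0,0]])

```text
time: 10.15
position: [0.459, -0.1029, 0.2298]
orientation: [[-1.0, -0.01, 0.0], [-0.01, 1.0, -0.0], [-0.0, -0.0, -1.0]]
wrist_force: [0.2, -0.3, -1.9]
width: 0.0307
grasp_force: 40.2
```

>>> carry_out(steps=[[0,0,-0.001,0,0,0,0],[0,0,-0.002,0,0,0,0],[0,0,-0.003,0,0,0,0],[0,0,-0.004,0,0,0,0],[0,0,-0.005,0,0,0,0],[0,0,-0.005,0,0,0,0],[0,0,-0.005,0,0,0,0],[0,0,-0.005,0,0,0,0],[0,0,-0.005,0,0,0,0],[0,0,-0.005,0,0,0,0]])

```text
time: 10.98
position: [0.459, -0.1029, 0.2248]
orientation: [[-1.0, -0.01, 0.0], [-0.01, 1.0, -0.0], [-0.0, -0.0, -1.0]]
wrist_force: [-0.2, 0.1, 4.0]
width: 0.0304
grasp_force: 40.5
```

>>> carry_out(steps=[[0,0,-0.001,0,0,0,0],[0,0,-0.002,0,0,0,0],[0,0,-0.003,0,0,0,0],[0,0,-0.004,0,0,0,0],[0,0,-0.004,0,0,0,0],[0,0,-0.004,0,0,0,0],[0,0,-0.004,0,0,0,0],[0,0,-0.004,0,0,0,0],[0,0,-0.004,0,0,0,0],[0,0,-0.004,0,0,0,0]])

```text
time: 11.82
position: [0.459, -0.1029, 0.2208]
orientation: [[-1.0, -0.01, 0.0], [-0.01, 1.0, -0.0], [-0.0, -0.0, -1.0]]
wrist_force: [-0.9, -1.2, 7.6]
width: 0.0307
grasp_force: 40.8
```

Run:
```python
from h import *
s=ctrl.sense(); print(s['wrist_force'],s['wrist_torque'],s['position'])
im=save('wrist','w6.png')[80:280,200:440]
cv2.imwrite('pics/w6c.png',cv2.resize(im[...,::-1],None,fx=3,fy=3,interpolation=cv2.INTER_CUBIC))
```

```text
[-0.8990615  -1.18209435  7.55276684] [0.01855326 0.17661009 0.14889242] [ 0.45900289 -0.10292979  0.2208047 ]
```

View pics/w6c.png

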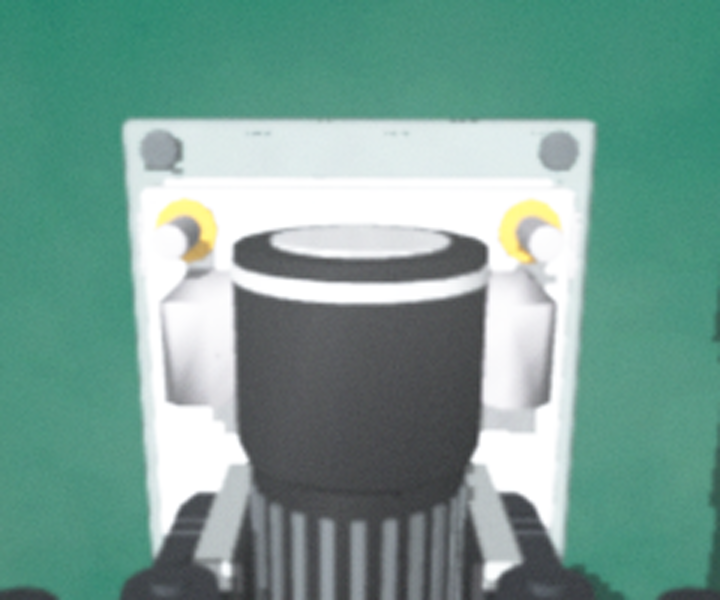

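The wrist picture shows the barrel (rim at 235–488, centre about 361) lying centrally between the V-plate edges (163–553, centre about 358). The contact force of about 9 N matches roughly 7 mm of sink, so I'm handing in.

```bash
python3 -c "
from bench import job; print(job.finish_job())"
```

```text
the job is handed in; nothing more can be done
None
```

I handed the job in with the barrel still gripped and pressed down in the V. It looks centred, and the cradle is about 7 mm down, worked out from about 9 N of contact force; the interface gave no pass or fail result.

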